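# Rake a lost brass nut out from under the low sample shelf

### The job

A brass nut has slid under the low wooden sample shelf and lies, out of sight, just to the right of a black sprung partition that can be anywhere under there. Take the hooked flat probe by its wooden grip, feel gently under the shelf with it for the nut, and draw the nut out until it lies on the green glass plate. Then lay the probe flat on the bench beside the plate, touching neither plate nor shelf; do not press the probe's steel hard on anything, and leave the three tins where they are.

Things in the scene. Friction and masses are not known exactly. Their poses are not given: they have to be found in the camera images.
- probe_grip (a point): Centre of the wooden grip block of the loose hooked probe (about 160 g): block 70 long (x), 18 wide (y), 50 high (z), this point 25 above the underside on which it rests. Take it from above across the 18, with a firm grip. x points along the blade to the toe, y to the left, the side to which the toe sticks out, z up.
- probe_blade (a point): Middle of the probe's flat steel blade, 92.5 ahead of the grip centre and 19 below it; same axes. The blade is 14 wide (y), 6 thick, its underside 3 above the block's underside; it runs from the block's front face (35 ahead of the grip centre) to 150 ahead.
- probe_toe (a point): Middle of the toe across the blade's end: 145 ahead of the grip centre, 11 to its left, 18 below; same axes. Steel, 36 x 9, 8 high, 3 above the block's underside; spans y = -7 to +29 of the grip (22 beyond the blade's left edge). Its tip slants back to the grip by 6: farthest corner 153 ahead of the grip centre, grip-side face at the tip 137 ahead.
- shelf: Low fixed wooden shelf, open at the front only. Origin on the bench top under the middle of its front edge; x points into it, y left, z up. Inside: x = 0 to 90 (back wall), y = -120 to +120 (side walls 12 thick), floor top at z = 8, underside of the top board at z = 38, its upper face at z = 50. All rigid.
- shelf_mouth (a point): Middle of the shelf's front opening, same axes. Under the shelf, not reported: a black partition (floor to top board, x = 13 to the back), its right face at any y from -30 to +100, which gives 4 to the left on a 0.8 N/mm spring and then is rigid; right of it the loose brass nut, a disc 26 in diameter, 12 high, 45 g, lying flat, its centre 14 to 20 right of that face and 20 to 50 behind the front edge.
- shelf_entry (a point): Foot of the right side wall's inner face at the front edge (floor level), same axes. The 50 mm left of it and the last 25 mm before the back wall are free for the probe to enter. A blade swept left pushes the nut on with under 1 N, until the nut meets the partition and the force rises: stop there, at some 2 to 3 N. The nut then lies against the blade, before the toe; a straight pull brings it out.
- plate: Fixed green glass plate on the bench, butting against the shelf's front, 264 wide and 159 deep: in this body's frame, which coincides with the shelf's, x = -160 to -1, y = -132 to +132, top at z = 7.5 (half a millimetre below the shelf's floor).
- tin_left_mid (a point): Middle of a round aluminium tin, 52 in diameter, 32 high, standing on the left part of the shelf's top board. Leave it.
- tin_right_mid (a point): Middle of a round aluminium tin, 56 in diameter, 36 high, standing on the right part of the shelf's top board. Leave it.
- tin_bench_mid (a point): Middle of a round aluminium tin, 60 in diameter, 40 high, standing on the bench to the left of the plate. Leave it.
Not all that is in view belongs to the job. Of the things like the part that bears probe_grip, leave any that is orange or pink; of the rest the larger one is meant.

How it is judged:
By the outcome, as a careful person would: the job done as asked, in the order asked, and still so for the second after the job is handed in, with the robot touching nothing.
It also fails if it takes over 59 s, if anything falls off the work surface, if the arm or the gripper's body presses on something with over 40 N, if the wrist force passes 120 N, or if a joint passes its speed limit or range.

### The arm

A 6-joint arm with a two-finger parallel gripper is mounted at the origin on the work surface. World frame = base frame: x ahead of the robot, y to its left, z up, the work surface at z = 0. Lengths are in m, angles in rad, forces in N, time in s.
With the tool pointing down it reaches from about 0.3 to 0.875 m from the base axis. Payload 6.4 kg.
Tool frame: the origin (TCP) lies midway between the tips of the shut fingers; the grasp point (between the pads) lies 19 mm behind it (ctrl.pinch_z is the distance from the TCP to the grasp point, in m); z points along the fingers, y is the line along which they close (so a half turn about z gives the same grasp; the last joint's range is limited). The gripper opens to 85 mm and grips with 20 to 120 N. Pads are 22 mm wide; open, the fingers measure 114 mm over their backs; the gripper's body (76 mm by 85 mm) begins 54 mm behind the grasp point. The pads swing forward as they close: fully open they stand 13 mm farther back than shut.
Start: joints at [-1.496, 0.181, 1.607, -0, 1.354, -0.206], TCP at [0.159, -0.552, 0.231] pointing down, gripper open.
Joint ranges: [-2.99, 2.99], [-0.89, 2.07], [0.3, 2.58], [-1.14, 4.28], [0, 2.63], [-3.12, 3.12]. Speed limits (rad/s): [2.57, 2.57, 3.01, 3.14, 3.14, 3.14].

### API

Orientations are given as a unit quaternion [w, x, y, z].
In Python, from bench import ctrl gives the robot as it stands.
- The arm moves only by the tool apply_moves, never from a script. Its argument "moves" is a list of rows, each an object with "jaw": the opening, from 0 (shut) to 1 (fully open); "offset": the shift along the tool's x, y, z in mm, a list of three; "rot": the turn, a rotation vector about the tool's x, y, z in degrees, a list of three. In form: [{"jaw": jaw, "offset": [dx, dy, dz], "rot": [ax, ay, az]}, ...]. A call has exactly 5 rows; each row shifts and turns the commanded pose from where the row before left it, along the tool's axes as they then stand; what a row does not reach is not made up. A row lasts 1/8 s, in which the tool goes at most 62.5 mm and 10.7 degrees, less where a joint would pass 70% of its speed; a pose out of reach is approached as far as the arm can. A call is refused whole if a number of a shift passes 62.5 or a number of a turn 10.7, either way. A call with a gripper value outside its range is refused whole. The fingers move at their own pace and stop on an object; the grip force is fixed at half the most. Time passes only in rows, so rows that do not move let the fingers close, or fill a call up. It gives the time, the measured TCP pose, the force, the opening and the grip force at its end, in the units of the state.
- ctrl.get_obs(): the state, without advancing time (a new reading comes with each control period).
- ctrl.camera(name): name is "scene" or "top" or "wrist"; returns (picture, depth): 400x640x3 uint8, red, green, blue; 400x640 float32, m along the optical axis (not along the pixel's ray), 0 where there is no reading.
- ctrl.camera_params(name): a dict with "K" (3x3 intrinsics, pixels), "cam_to_world" (4x4, takes a point from camera to world coordinates); the wrist camera has in their place "mount" (4x4, takes a point from camera to tool coordinates, whose origin is the TCP and whose axes are the flange's). Camera axes: x right, y down, z forward; pixel columns grow to the right and rows downward; lengths in m; the calibration is good to about 2 mm. A picture is of the moment at which its call begins: read the wrist's pose just before it. camera_params takes no time and is no camera call.
- ctrl.hand_in(): hands the job in; it is judged then, once.
Trained networks look in the newest picture that a camera, given by its name, has taken for a name from the list of things; names that differ only in an ending like _2 or _b are one class to them, and where a whole thing is asked for, a point or a joint stands for the part that bears it (a point fixed in the world has none). Each returns a list of dicts, best first, with "score" (0 to 1); they miss things now and then, are a little off and sometimes report something else, mostly with a low value. They report only what shows in the picture. A call takes as long as a camera call. They do not tell look-alikes from the thing itself.
- ctrl.outline_of(camera, target): "region" (400x640 bool, what is visible of it) and "position" ([column, row] in pixels, amid what is visible of it).
The state is a dict: "time_s": time; "q": joint angles; "dq": joint speeds; "joint_efforts": joint torques, N m; "eef_pos": TCP position; "eef_rot": TCP orientation; "wrist_force": force on the tool from outside, world axes, zero at the start; "torque": the same for the moment, N m; "opening": opening from 0.0 (shut) to 1.0 (fully open); "grasp_force": force on a finger pad.
Only numpy, scipy, OpenCV 4.12 (cv2) and the standard library are available. Lean on these libraries where they do the work, as an engineer would, in place of code of your own. Each camera call takes 0.05 s, during which the arm holds its last target. There are 200 camera calls.

## Working session

There is one attempt and no reset: what is moved stays moved. The work goes in short steps, Python scripts to look and compute and a tool call to move; the robot and the scene stay as the last step left them, time stands still between calls to the robot, and variables do not carry over. Pictures are saved under pics/ and viewed, at most 10 in all, crops included, and the job is handed in when it is done.

Besides the shell and the picture viewer there is one more tool, called after ">>>" by a JSON object that holds its "op" and its "data". apply_moves: Moves the arm, as the interface text tells. Its arguments: {"type":"object","properties":{"moves":{"type":"array"}},"required":["moves"]}

```bash
mkdir -p pics; ls; python3 - <<'E'
from bench import ctrl
import cv2,numpy as np
o=ctrl.get_obs();print({k:np.round(v,3) for k,v in o.items()},ctrl.pinch_z)
for c in ["scene","top"]:
    p,d=ctrl.camera(c);cv2.imwrite(f"pics/{c}0.png",p[...,::-1])
    P=ctrl.camera_params(c);K=np.array(P["K"]);T=np.array(P["cam_to_world"]);print(c,K.round(1).tolist(),T.round(3).tolist())
    for n in ["probe_grip","probe_toe","probe_blade","shelf","shelf_mouth","plate","tin_left_mid","tin_bench_mid"]:
        for r in ctrl.outline_of(c,n)[:4]:
            u,v=r["position"];m=r["region"];z=d[int(v),int(u)]
            w=T@np.append(z*(np.linalg.inv(K)@[u,v,1]),1)
            print(n,round(r["score"],2),np.round([u,v]),m.sum(),w[:3].round(3))
E
```

```text
pics
{'time_s': np.float64(0.0), 'q': array([-1.496,  0.182,  1.608,  0.   ,  1.354, -0.206]), 'dq': array([ 0.   , -0.   , -0.001, -0.001, -0.002,  0.001]), 'joint_efforts': array([-1.0000e-03, -4.4488e+01, -3.5133e+01, -0.0000e+00,  9.0000e-03,
       -0.0000e+00]), 'eef_pos': array([ 0.159, -0.552,  0.23 ]), 'eef_rot': array([-0.001,  0.99 ,  0.14 ,  0.   ]), 'wrist_force': array([-0.558, -0.53 , -0.315]), 'torque': array([ 0.035, -0.042, -0.024]), 'grasp_force': np.float64(0.0), 'opening': np.float64(1.0)} 0.0187
scene [[405.8, 0.0, 322.9], [0.0, 405.8, 200.0], [0.0, 0.0, 1.0]] [[0.817, 0.476, -0.326, 0.887], [0.577, -0.663, 0.477, -0.58], [0.011, -0.578, -0.816, 0.967], [0.0, 0.0, 0.0, 1.0]]
probe_grip 0.75 [217. 223.] 191 [ 0.323 -0.262  0.028]
probe_grip 0.74 [250. 264.] 531 [ 0.467 -0.296  0.007]
probe_grip 0.72 [214. 320.] 366 [ 0.505 -0.461  0.027]
probe_grip 0.62 [299. 141.] 411 [0.324 0.107 0.035]
probe_toe 0.87 [214. 327.] 372 [ 0.507 -0.471  0.008]
probe_toe 0.8 [212. 225.] 261 [ 0.302 -0.268  0.006]
probe_toe 0.65 [298. 143.] 373 [0.323 0.098 0.032]
probe_toe 0.57 [252
[... 966 characters left out ...]
]
probe_toe 0.84 [409. 217.] 485 [ 0.477 -0.296  0.008]
probe_toe 0.73 [399. 286.] 220 [ 0.299 -0.263  0.004]
probe_toe 0.65 [472. 206.] 300 [ 0.503 -0.458  0.023]
probe_blade 0.77 [407. 219.] 527 [ 0.47  -0.289  0.011]
probe_blade 0.73 [472. 206.] 309 [ 0.506 -0.463  0.009]
probe_blade 0.61 [400. 290.] 271 [ 0.29  -0.267  0.001]
shelf 0.72 [286. 172.] 9132 [0.601 0.031 0.008]
shelf_mouth 0.67 [284. 173.] 9238 [0.597 0.034 0.007]
plate 0.8 [286. 190.] 5930 [0.551 0.029 0.006]
tin_left_mid 0.78 [261. 128.] 387 [0.696 0.086 0.08 ]
tin_left_mid 0.26 [284. 175.] 9149 [0.592 0.036 0.011]
tin_bench_mid 0.86 [187. 190.] 493 [0.547 0.281 0.038]
tin_bench_mid 0.44 [283. 172.] 9305 [0.601 0.039 0.008]
```

```bash
python3 -c "
import cv2
a=cv2.imread('pics/top0.png');cv2.imwrite('pics/top0c.png',cv2.resize(a[90:330,170:500],(792,576),interpolation=cv2.INTER_CUBIC))"
```

```text
(no output)
```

View pics/top0c.png

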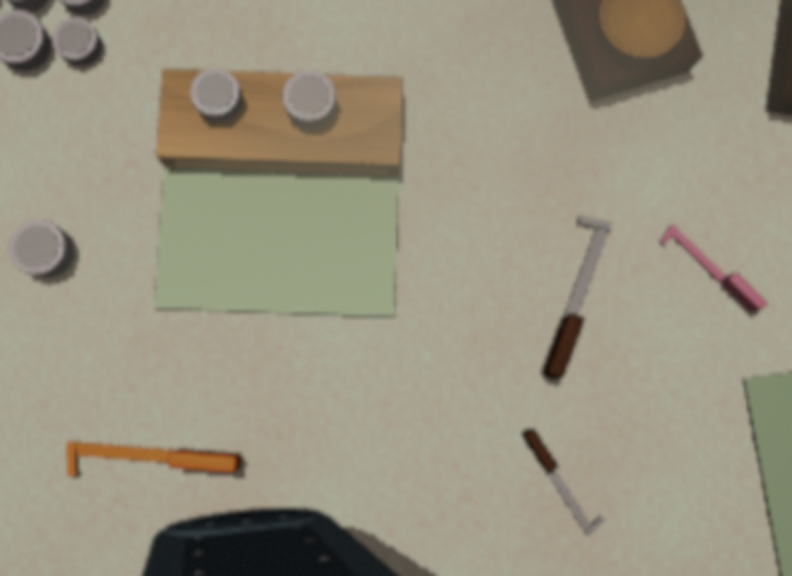

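View pics/scene0.png

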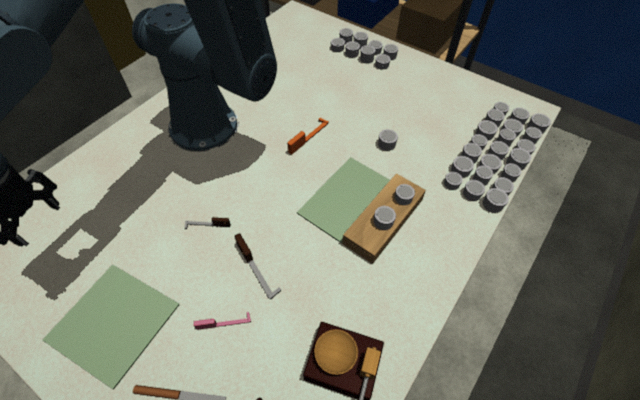

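Top crop: the large brown-gripped probe lies at crop (577,300), the decoys are orange, pink and a smaller brown one; the plate and shelf are squared up at crop (280,190). Now measure the grip and shelf poses.

```bash
cat > h.py <<'E'
from bench import ctrl
import cv2,numpy as np
from scipy.spatial.transform import Rotation as R
def cloud(c):
    o=ctrl.get_obs();p,d=ctrl.camera(c);P=ctrl.camera_params(c);K=np.array(P["K"])
    if c=="wrist":
        T=np.eye(4);w=o["eef_rot"];T[:3,:3]=R.from_quat(np.r_[w[1:],w[0]]).as_matrix();T[:3,3]=o["eef_pos"];T=T@np.array(P["mount"])
    else:T=np.array(P["cam_to_world"])
    v,u=np.mgrid[:400,:640];r=np.stack([u,v,np.ones_like(u)],-1)@np.linalg.inv(K).T
    W=(r*d[...,None])@T[:3,:3].T+T[:3,3];W[d==0]=np.nan
    return p,d,W,r@T[:3,:3].T,T[:3,3]
def rect(xy):
    (c,s,a)=cv2.minAreaRect((xy*1000).astype(np.float32));b=cv2.boxPoints((c,s,a))
    return np.round(c,1),np.round(s,1),round(a,2)
E
python3 - <<'E'
from h import *
for c in ["top","scene"]:
    p,d,W,r,t=cloud(c)
    hsv=cv2.cvtColor(p,cv2.COLOR_RGB2HSV)
    x,y,z=W[...,0],W[...,1],W[...,2]
    m=(x>.33)&(x<.56)&(y>-.36)&(y<-.2)&(z>.035); print(c,"grip top",m.sum(),np.nanmedian(z[m]),rect(W[m][:,:2]))
    m2=(x>.33)&(x<.6)&(y>-.38)&(y<-.2)&(z>.004)&(z<.035);print("blade pts",rect(W[m2][:,:2]))
    # plate by colour, ray onto z=.0075
    g=W.copy()
    k=(-t[2]+.0075)/r[...,2];G=t+r*k[...,None]
    m=(hsv[...,0]>33)&(hsv[...,0]<75)&(hsv[...,1]>28)&(abs(G[...,0]-.55)<.2)&(abs(G[...,1]-.03)<.2)
    m=cv2.morphologyEx(m.astype(np.uint8),cv2.MORPH_OPEN,np.ones((5,5)))>0
    print("plate",m.sum(),rect(G[m][:,:2]))
    m=(x>.55)&(x<.85)&(abs(y-.03)<.22)&(z>.043)&(z<.057);print("shelf top",np.nanmedian(z[m]),rect(W[m][:,:2]))
    q=W[m][:,:2];
    # front edge fit
    b=np.linspace(-.07,.13,15);e=[]
    for i in range(14):
        s=q[(q[:,1]>b[i])&(q[:,1]<b[i+1])]
        if len(s):e.append([s[:,1].mean(),s[:,0].min()])
    e=np.array(e);print("front",np.polyfit(e[:,0],e[:,1],1))
E
```

```text
top grip top 229 0.04910719933598229 (array([ 398.3, -263. ]), array([ 19.8, 142.1]), 69.33)
blade pts (array([ 466.4, -292.3]), array([270.1, 176.5]), 1.32)
plate 5661 (array([548.6,  31.3]), array([264.1, 155.1]), 87.39)
shelf top 0.049876164955840574 (array([682.1,  26.6]), array([264.3, 102. ]), 87.62)
front [0.04096651 0.63091902]
scene grip top 187 0.048926128817101344 (array([ 399.5, -266.4]), array([ 18.5, 141.5]), 68.59)
blade pts (array([ 464.1, -290.5]), array([268.9, 174.4]), 1.17)
plate 3856 (array([547.4,  29.4]), array([274.6, 158.1]), 88.18)
shelf top 0.049695906404313595 (array([681.1,  23.5]), array([266. , 100.4]), 87.54)
front [0.0370634  0.63086397]
```

```bash
python3 - <<'E'
from h import *
P=ctrl.camera_params("wrist");print(np.array(P["mount"]).round(3).tolist(),np.array(P["K"]).round(0).tolist())
for c in ["top","scene"]:
    p,d,W,r,t=cloud(c);x,y,z=W[...,0],W[...,1],W[...,2]
    m=(x>.375)&(x<.56)&(y>-.36)&(y<-.2)&(z>.035); print(c,"grip top",m.sum(),rect(W[m][:,:2]))
    k=(-t[2]+.05)/r[...,2]
    b=(x>.37)&(x<.56)&(y>-.36)&(y<-.2)&(z>.006)&(z<.03);print(W[b][np.argmax(W[b][:,0])],W[b][np.argmax(W[b][:,1])],rect(W[b][:,:2]))
E
```

```text
[[0.001, -0.958, -0.285, 0.073], [1.0, 0.001, 0.001, 0.001], [-0.0, -0.285, 0.958, -0.142], [0.0, 0.0, 0.0, 1.0]] [[358.0, 0.0, 330.0], [0.0, 358.0, 197.0], [0.0, 0.0, 1.0]]
top grip top 210 (array([ 432.3, -275.6]), array([18.2, 69.6]), 68.38)
[ 0.55997085 -0.3310042   0.00697522] [ 0.40577322 -0.25561162  0.02275315] (array([ 481.2, -294.9]), array([ 15.7, 175.1]), 66.98)
scene grip top 190 (array([ 432.3, -279.3]), array([17.7, 70.6]), 67.64)
[ 0.55924302 -0.33354989  0.00941545] [ 0.37944448 -0.21683886  0.00610282] (array([ 468.2, -281.8]), array([ 96.7, 197.6]), 79.91)
```

Grip centre ≈(432,−278), yaw ≈−22°, size matches 70×18. Before sweeping, I'll take a look into the shelf mouth with the tilted wrist camera.

```bash
cat >> h.py <<'E'
from scipy.spatial.transform import Slerp
def pose():
    o=ctrl.get_obs();w=o["eef_rot"];return np.array(o["eef_pos"]),R.from_quat(np.r_[w[1:],w[0]])
def down(yaw,pitch=0):  # tool x along yaw, pointing down, pitched forward (deg)
    return R.from_euler('z',yaw,degrees=True)*R.from_euler('x',180,degrees=True)*R.from_euler('y',pitch,degrees=True)
def plan(way,start=None):
    """way: list of (pos m, R, nrows); prints rows (mm, deg) in tool axes"""
    p,r=start or pose();i=0
    for P,Q,n in way:
        S=Slerp([0,1],R.concatenate([r,Q]));p0=p
        for k in range(1,n+1):
            pn=p0+(np.array(P)-p0)*k/n;rn=S(k/n);i+=1
            off=r.inv().apply(pn-p)*1000;rot=(r.inv()*rn).as_rotvec(degrees=True)
            print(i,off.round(1).tolist(),rot.round(1).tolist(),"" if i%5 else "--");p,r=pn,rn
E
python3 - <<'E'
from h import *
p,r=pose();print(p,r.as_euler('zyx',degrees=True),(down(16).inv()*r).magnitude())
plan([((.53,.03,.12),down(-2.4,78),15)])
E
```

```text
[ 0.15937111 -0.55250013  0.23129507] [-1.60881961e+01  1.52915579e-03  1.79998567e+02] 0.0015397477733470639
1 [34.5, -30.5, 7.4] [-0.8, 5.2, 1.0] 
2 [33.2, -31.2, 10.0] [-0.8, 5.2, 1.0] 
3 [31.6, -32.0, 12.5] [-0.8, 5.2, 1.0] 
4 [29.8, -32.7, 14.7] [-0.8, 5.2, 1.0] 
5 [27.7, -33.5, 16.9] [-0.8, 5.2, 1.0] --
6 [25.5, -34.2, 18.8] [-0.8, 5.2, 1.0] 
7 [23.1, -34.9, 20.4] [-0.8, 5.2, 1.0] 
8 [20.6, -35.6, 21.9] [-0.8, 5.2, 1.0] 
9 [17.9, -36.3, 23.1] [-0.8, 5.2, 1.0] 
10 [15.1, -37.0, 24.0] [-0.8, 5.2, 1.0] --
11 [12.3, -37.6, 24.7] [-0.8, 5.2, 1.0] 
12 [9.3, -38.1, 25.2] [-0.8, 5.2, 1.0] 
13 [6.4, -38.6, 25.3] [-0.8, 5.2, 1.0] 
14 [3.4, -39.1, 25.2] [-0.8, 5.2, 1.0] 
15 [0.5, -39.5, 24.8] [-0.8, 5.2, 1.0] --
```

>>> {"op": "apply_moves", "data": {"moves": [{"jaw": 1, "offset": [34.5, -30.5, 7.4], "rot": [-0.8, 5.2, 1.0]}, {"jaw": 1, "offset": [33.2, -31.2, 10], "rot": [-0.8, 5.2, 1.0]}, {"jaw": 1, "offset": [31.6, -32, 12.5], "rot": [-0.8, 5.2, 1.0]}, {"jaw": 1, "offset": [29.8, -32.7, 14.7], "rot": [-0.8, 5.2, 1.0]}, {"jaw": 1, "offset": [27.7, -33.5, 16.9], "rot": [-0.8, 5.2, 1.0]}]}}

```text
time_s: 1.72
eef_pos: [0.2834, -0.357, 0.1948]
eef_rot: [0.003, 0.969, 0.093, 0.229]
wrist_force: [-0.6, -0.3, 0.8]
opening: 0.998
grasp_force: 0.0
```

>>> {"op": "apply_moves", "data": {"moves": [{"jaw": 1, "offset": [25.5, -34.2, 18.8], "rot": [-0.8, 5.2, 1.0]}, {"jaw": 1, "offset": [23.1, -34.9, 20.4], "rot": [-0.8, 5.2, 1.0]}, {"jaw": 1, "offset": [20.6, -35.6, 21.9], "rot": [-0.8, 5.2, 1.0]}, {"jaw": 1, "offset": [17.9, -36.3, 23.1], "rot": [-0.8, 5.2, 1.0]}, {"jaw": 1, "offset": [15.1, -37, 24], "rot": [-0.8, 5.2, 1.0]}]}}

```text
time_s: 2.35
eef_pos: [0.4087, -0.1657, 0.1598]
eef_rot: [0.005, 0.896, 0.043, 0.442]
wrist_force: [-17.3, 43.8, -53.3]
opening: 0.999
grasp_force: 0.0
```

>>> {"op": "apply_moves", "data": {"moves": [{"jaw": 1, "offset": [12.3, -37.6, 24.7], "rot": [-0.8, 5.2, 1.0]}, {"jaw": 1, "offset": [9.3, -38.1, 25.2], "rot": [-0.8, 5.2, 1.0]}, {"jaw": 1, "offset": [6.4, -38.6, 25.3], "rot": [-0.8, 5.2, 1.0]}, {"jaw": 1, "offset": [3.4, -39.1, 25.2], "rot": [-0.8, 5.2, 1.0]}, {"jaw": 1, "offset": [0.5, -39.5, 24.8], "rot": [-0.8, 5.2, 1.0]}]}}

```text
time_s: 2.98
eef_pos: [0.5462, -0.0197, 0.137]
eef_rot: [-0.012, 0.793, 0.004, 0.609]
wrist_force: [0.7, -0.2, 1.4]
opening: 1.004
grasp_force: 0.0
```

```bash
python3 - <<'E'
from h import *
p,d,W,r,t=cloud("wrist");cv2.imwrite("pics/w1.png",p[...,::-1]);np.save("W1",W);print(pose()[0],t)
x,y,z=W[...,0],W[...,1],W[...,2]
m=(z>.018)&(z<.034)&(x>.62)&(x<.75)&(abs(y-.027)<.13)
b=np.arange(-.1,.16,.01)
for i in b:
    s=W[m&(y>=i)&(y<i+.01)]
    print(round(i,3),len(s),np.round(np.percentile(s[:,0],[0,25,50,90]),3) if len(s) else "")
E
```

```text
[ 0.54441529 -0.01483792  0.13205795] [ 0.42776747 -0.02430503  0.24354277]
-0.1 188 [0.625 0.626 0.627 0.637]
-0.09 0 
-0.08 0 
-0.07 0 
-0.06 0 
-0.05 0 
-0.04 0 
-0.03 0 
-0.02 0 
-0.01 0 
-0.0 2 [0.649 0.649 0.649 0.649]
0.01 87 [0.641 0.644 0.646 0.649]
0.02 95 [0.641 0.644 0.645 0.649]
0.03 37 [0.645 0.645 0.646 0.649]
0.04 40 [0.644 0.645 0.645 0.646]
0.05 58 [0.645 0.645 0.646 0.648]
0.06 0 
0.07 0 
0.08 0 
0.09 0 
0.1 0 
0.11 0 
0.12 0 
0.13 0 
0.14 217 [0.635 0.637 0.641 0.649]
0.15 111 [0.635 0.636 0.637 0.637]
```

View pics/w1.png

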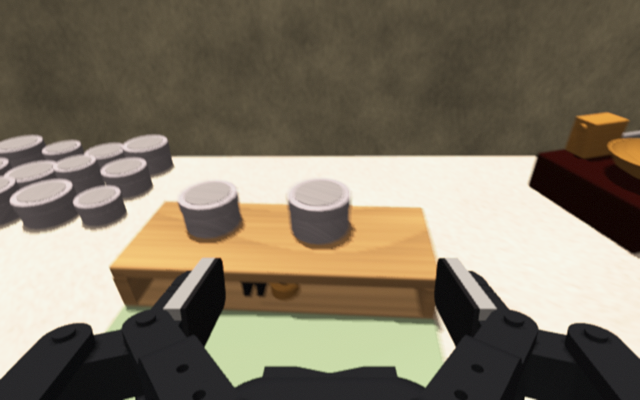

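Wrist view: the black partition shows at about (255,288) and the brass nut right of it at (285,290), between the shelf's side walls. Get their y in the shelf frame, and check that nothing was disturbed.

```bash
python3 - <<'E'
from h import *
W=np.load("W1.npy");p=cv2.imread("pics/w1.png")[...,::-1]
a=np.radians(-2.4);o=np.array([.630,.027]);ex=np.array([np.cos(a),np.sin(a)]);ey=np.array([-ex[1],ex[0]])
for v in (284,289,294):
    for u in range(240,306,3):
        w=W[v,u];q=(w[:2]-o)*1000;print(v,u,p[v,u].tolist(),np.round([q@ex,q@ey,w[2]*1000],1).tolist()) if v==289 or u%9==0 else 0
# side walls
x,y,z=W[...,0],W[...,1],W[...,2]
m=(z>.012)&(z<.034)&(x>.615)&(x<.66);q=(W[m][:,:2]-o)*1000;s=q@ey;f=q@ex
print("walls",[np.round(np.percentile(k,[1,50,99]),1) for k in (s[s<-90],s[s>90])],"front x",np.round([np.percentile(f[s<-90],5),np.percentile(f[s>90],5)],1))
p,d,W,r,t=cloud("top");x,y,z=W[...,0],W[...,1],W[...,2]
m=(x>.375)&(x<.56)&(y>-.36)&(y<-.2)&(z>.035)&(z<.07); print("grip top",m.sum(),rect(W[m][:,:2]))
cv2.imwrite("pics/top1.png",p[...,::-1]);print(pose()[0],ctrl.get_obs()["wrist_force"])
E
```

```text
284 243 [21, 14, 11] [15.4, 30.6, 22.8]
284 252 [27, 20, 13] [20.3, 24.6, 18.3]
284 261 [13, 10, 8] [14.3, 14.6, 24.8]
284 270 [100, 69, 35] [30.5, 11.9, 8.7]
284 279 [103, 68, 31] [19.2, 0.6, 20.5]
284 288 [96, 63, 29] [19.8, -7.1, 20.3]
284 297 [81, 55, 28] [1.6, -18.6, 39.2]
289 240 [123, 91, 57] [25.0, 38.2, 6.6]
289 243 [55, 40, 26] [23.8, 35.0, 8.0]
289 246 [9, 11, 11] [14.2, 28.3, 18.3]
289 249 [6, 5, 6] [14.1, 25.6, 18.5]
289 252 [69, 51, 33] [17.9, 24.5, 14.7]
289 255 [92, 68, 44] [23.6, 24.0, 8.8]
289 258 [18, 14, 13] [15.0, 18.1, 18.0]
289 261 [9, 8, 10] [14.5, 15.3, 18.7]
289 264 [43, 32, 23] [14.3, 12.7, 19.0]
289 267 [105, 77, 49] [22.0, 12.6, 11.1]
289 270 [111, 81, 49] [24.5, 10.7, 8.6]
289 273 [83, 54, 23] [14.8, 5.0, 18.9]
289 276 [103, 68, 29] [14.4, 2.3, 19.5]
289 279 [109, 72, 31] [13.8, -0.4, 20.2]
289 282 [108, 71, 29] [14.1, -2.9, 20.1]
289 285 [103, 68, 27] [13.9, -5.5, 20.4]
289 288 [101, 66, 28] [14.6, -7.9, 19.8]
289 291 [92, 60, 26] [15.2, -10.3, 19.4]
289 294 [78, 52, 23] [15.4, -12.9, 19.3]
289 297 [71, 48, 22] [17.5, -15.0, 17.2]
289 300 [107, 78, 46] [20.3, -17.0, 14.5]
289 303 [129, 95, 59] [26.7, -18.5, 7.9]
294 243 [82, 61, 38] [18.1, 33.4, 7.9]
294 252 [93, 69, 44] [15.8, 24.4, 10.9]
294 261 [16, 13, 9] [14.9, 16.2, 12.3]
294 270 [112, 82, 52] [19.3, 9.7, 7.9]
294 279 [81, 54, 23] [13.0, -0.1, 15.1]
294 288 [77, 50, 21] [11.7, -8.2, 17.0]
294 297 [92, 66, 39] [17.7, -14.6, 11.0]
walls [array([-130.2, -121.4, -119.5]), array([119.3, 120.7, 132.2])] front x [1.  0.7]
grip top 214 (array([ 432.1, -275.6]), array([18.8, 69.5]), 67.42)
[ 0.54389849 -0.01404578  0.13212238] [-0.58278066  1.22393594 -0.21871859]
```

View pics/top1.png

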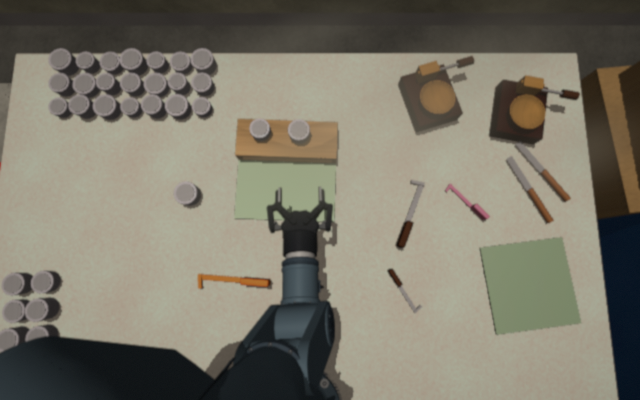

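Nothing disturbed. Partition face at shelf y≈+12, nut centre ≈(25,−5.5): consistent with the spec. Now the probe.

```bash
python3 - <<'E'
from h import *
plan([((.5,-.08,.17),down(-6,50),4),((.432,-.277,.13),down(-22),11)])
E
```

```text
1 [6.4, 16.0, -13.7] [-1.9, -6.1, 0.6] 
2 [5.1, 16.3, -13.7] [-1.9, -6.1, 0.6] 
3 [3.8, 16.7, -13.7] [-1.9, -6.1, 0.6] 
4 [2.6, 17.1, -13.5] [-1.9, -6.1, 0.6] 
5 [-5.5, 18.5, -0.9] [-0.6, -4.5, 1.4] --
6 [-5.1, 18.6, -0.3] [-0.6, -4.5, 1.4] 
7 [-4.7, 18.7, 0.3] [-0.6, -4.5, 1.4] 
8 [-4.2, 18.8, 0.8] [-0.6, -4.5, 1.4] 
9 [-3.7, 18.9, 1.4] [-0.6, -4.5, 1.4] 
10 [-3.1, 19.0, 1.8] [-0.6, -4.5, 1.4] --
11 [-2.5, 19.0, 2.3] [-0.6, -4.5, 1.4] 
12 [-1.8, 19.0, 2.7] [-0.6, -4.5, 1.4] 
13 [-1.2, 19.0, 3.0] [-0.6, -4.5, 1.4] 
14 [-0.5, 19.0, 3.3] [-0.6, -4.5, 1.4] 
15 [0.2, 19.0, 3.5] [-0.6, -4.5, 1.4] --
```

>>> {"op": "apply_moves", "data": {"moves": [{"jaw": 1, "offset": [6.4, 16, -13.7], "rot": [-1.9, -6.1, 0.6]}, {"jaw": 1, "offset": [5.1, 16.3, -13.7], "rot": [-1.9, -6.1, 0.6]}, {"jaw": 1, "offset": [3.8, 16.7, -13.7], "rot": [-1.9, -6.1, 0.6]}, {"jaw": 1, "offset": [2.6, 17.1, -13.5], "rot": [-1.9, -6.1, 0.6]}, {"jaw": 1, "offset": [-5.5, 18.5, -0.9], "rot": [-0.6, -4.5, 1.4]}]}}

```text
time_s: 3.7
eef_pos: [0.5067, -0.0816, 0.1606]
eef_rot: [0.004, 0.903, -0.044, 0.428]
wrist_force: [-0.3, -0.0, -1.0]
opening: 1.002
grasp_force: 0.0
```

>>> {"op": "apply_moves", "data": {"moves": [{"jaw": 1, "offset": [-5.1, 18.6, -0.3], "rot": [-0.6, -4.5, 1.4]}, {"jaw": 1, "offset": [-4.7, 18.7, 0.3], "rot": [-0.6, -4.5, 1.4]}, {"jaw": 1, "offset": [-4.2, 18.8, 0.8], "rot": [-0.6, -4.5, 1.4]}, {"jaw": 1, "offset": [-3.7, 18.9, 1.4], "rot": [-0.6, -4.5, 1.4]}, {"jaw": 1, "offset": [-3.1, 19, 1.8], "rot": [-0.6, -4.5, 1.4]}]}}

```text
time_s: 4.32
eef_pos: [0.4815, -0.1732, 0.1377]
eef_rot: [-0.008, 0.964, -0.11, 0.242]
wrist_force: [0.3, -0.6, 0.4]
opening: 1.0
grasp_force: 0.0
```

>>> {"op": "apply_moves", "data": {"moves": [{"jaw": 1, "offset": [-2.5, 19, 2.3], "rot": [-0.6, -4.5, 1.4]}, {"jaw": 1, "offset": [-1.8, 19, 2.7], "rot": [-0.6, -4.5, 1.4]}, {"jaw": 1, "offset": [-1.2, 19, 3], "rot": [-0.6, -4.5, 1.4]}, {"jaw": 1, "offset": [-0.5, 19, 3.3], "rot": [-0.6, -4.5, 1.4]}, {"jaw": 1, "offset": [0.2, 19, 3.5], "rot": [-0.6, -4.5, 1.4]}]}}

```text
time_s: 4.95
eef_pos: [0.4565, -0.2637, 0.1149]
eef_rot: [-0.018, 0.984, -0.171, 0.045]
wrist_force: [1.2, -0.2, -0.3]
opening: 1.0
grasp_force: 0.0
```

```bash
python3 - <<'E'
from h import *
p,d,W,r,t=cloud("wrist");cv2.imwrite("pics/w2.png",p[...,::-1]);x,y,z=W[...,0],W[...,1],W[...,2]
h=cv2.cvtColor(p,cv2.COLOR_RGB2HSV)
m=(x>.385)&(x<.48)&(y>-.33)&(y<-.24)&(z>.042)&(z<.056);print("grip",m.sum(),rect(W[m][:,:2]))
print(pose()[0]);plan([((.432,-.277,.013),down(-22),5)])
E
```

```text
grip 2976 (array([ 432.1, -278. ]), array([18.1, 69.5]), 67.75)
[ 0.45695106 -0.26624685  0.11500815]
1 [-5.6, 4.7, 19.8] [-0.6, -0.9, 0.4] 
2 [-5.2, 4.5, 19.9] [-0.6, -0.9, 0.4] 
3 [-4.9, 4.4, 20.1] [-0.6, -0.9, 0.4] 
4 [-4.5, 4.2, 20.2] [-0.6, -0.9, 0.4] 
5 [-4.2, 4.0, 20.3] [-0.6, -0.9, 0.4] --
```

```bash
python3 - <<'E'
from h import *
plan([((.432,-.278,.09),down(-22),3),((.432,-.278,.013),down(-22),4)])
E
```

```text
1 [-7.1, 6.9, 7.4] [-1.0, -1.5, 0.7] 
2 [-6.8, 6.9, 7.8] [-1.0, -1.5, 0.7] 
3 [-6.5, 6.8, 8.0] [-1.0, -1.5, 0.7] 
4 [0.0, -0.0, 19.3] [0.0, 0.0, 0.0] 
5 [0.0, -0.0, 19.2] [0.0, 0.0, 0.0] --
6 [0.0, -0.0, 19.2] [0.0, 0.0, 0.0] 
7 [0.0, -0.0, 19.3] [0.0, 0.0, 0.0]
```

>>> {"op": "apply_moves", "data": {"moves": [{"jaw": 1, "offset": [-7.1, 6.9, 7.4], "rot": [-1.0, -1.5, 0.7]}, {"jaw": 1, "offset": [-6.8, 6.9, 7.8], "rot": [-1.0, -1.5, 0.7]}, {"jaw": 1, "offset": [-6.5, 6.8, 8], "rot": [-1.0, -1.5, 0.7]}, {"jaw": 1, "offset": [0, 0, 10], "rot": [0, 0, 0]}, {"jaw": 1, "offset": [0, 0, 0], "rot": [0, 0, 0]}]}}

```text
time_s: 5.62
eef_pos: [0.4322, -0.2713, 0.077]
eef_rot: [-0.003, 0.982, -0.187, 0.001]
wrist_force: [0.1, 0.1, 1.1]
opening: 0.999
grasp_force: 0.0
```

```bash
python3 - <<'E'
from h import *
p,r=pose();print(p);plan([((.432,-.278,.013),down(-22),3)])
E
```

```text
[ 0.43217326 -0.27134391  0.0770251 ]
1 [0.7, 2.2, 21.3] [-0.1, -0.0, 0.1] 
2 [0.7, 2.2, 21.3] [-0.1, -0.0, 0.1] 
3 [0.8, 2.1, 21.3] [-0.1, -0.0, 0.1]
```

>>> {"op": "apply_moves", "data": {"moves": [{"jaw": 1, "offset": [1, 3.2, 20], "rot": [-0.1, 0, 0.1]}, {"jaw": 1, "offset": [1.2, 3.2, 22], "rot": [-0.1, 0, 0.1]}, {"jaw": 1, "offset": [0, 0, 22], "rot": [-0.1, 0, 0.1]}, {"jaw": 1, "offset": [0, 0, 0], "rot": [0, 0, 0]}, {"jaw": 1, "offset": [0, 0, 0], "rot": [0, 0, 0]}]}}

```text
time_s: 6.25
eef_pos: [0.4332, -0.2791, 0.0149]
eef_rot: [0.0, 0.982, -0.19, 0.002]
wrist_force: [1.1, 0.4, 0.3]
opening: 0.998
grasp_force: 0.0
```

>>> {"op": "apply_moves", "data": {"moves": [{"jaw": 0, "offset": [0, 0, 0], "rot": [0, 0, 0]}, {"jaw": 0, "offset": [0, 0, 0], "rot": [0, 0, 0]}, {"jaw": 0, "offset": [0, 0, 0], "rot": [0, 0, 0]}, {"jaw": 0, "offset": [0, 0, 0], "rot": [0, 0, 0]}, {"jaw": 0, "offset": [0, 0, 0], "rot": [0, 0, 0]}]}}

```text
time_s: 6.88
eef_pos: [0.4329, -0.279, 0.0145]
eef_rot: [0.0, 0.982, -0.19, 0.002]
wrist_force: [-1.1, 0.7, 3.6]
opening: 0.203
grasp_force: 59.2
```

```bash
cat >> h.py <<'E'
YAW=-2.4;_a=np.radians(YAW);O=np.array([.630,.027]);EX=np.array([np.cos(_a),np.sin(_a)]);EY=np.array([-EX[1],EX[0]])
def tcp(gx,gy,zb): # TCP for grip centre at shelf (gx,gy) mm, block underside zb mm
    return np.append(O+(EX*(gx+1)+EY*gy)/1000,(zb+14.5)/1000)
def grip():
    p,r=pose();q=(p[:2]-O)*1000;y=np.degrees(np.arctan2(*r.as_matrix()[1::-1,0]))-YAW
    return np.round([q@EX-1,q@EY,p[2]*1000-14.5,y],2)
E
python3 - <<'E'
from h import *
print(grip());p,r=pose()
plan([(p+[0,0,.045],r,2),(tcp(-178,-107,45),down(YAW),8)])
E
```

```text
[-1.8510e+02 -3.1403e+02 -1.0000e-02 -1.9500e+01]
1 [0.1, 0.0, -22.5] [0.0, 0.0, 0.0] 
2 [0.1, 0.0, -22.5] [0.0, 0.0, 0.0] 
3 [-7.8, -24.7, -0.0] [0.0, -0.0, -2.4] 
4 [-6.7, -25.0, -0.0] [0.0, -0.0, -2.4] 
5 [-5.7, -25.3, -0.0] [0.0, -0.0, -2.4] --
6 [-4.6, -25.5, -0.0] [0.0, -0.0, -2.4] 
7 [-3.5, -25.7, -0.0] [0.0, -0.0, -2.4] 
8 [-2.4, -25.8, -0.0] [0.0, -0.0, -2.4] 
9 [-1.3, -25.9, -0.0] [0.0, -0.0, -2.4] 
10 [-0.2, -25.9, -0.0] [0.0, -0.0, -2.4] --
```

>>> {"op": "apply_moves", "data": {"moves": [{"jaw": 0, "offset": [0, 0, -22.5], "rot": [0, 0, 0]}, {"jaw": 0, "offset": [0, 0, -22.5], "rot": [0, 0, 0]}, {"jaw": 0, "offset": [-7.8, -24.7, 0], "rot": [0, 0, -2.4]}, {"jaw": 0, "offset": [-6.7, -25, 0], "rot": [0, 0, -2.4]}, {"jaw": 0, "offset": [-5.7, -25.3, 0], "rot": [0, 0, -2.4]}]}}

```text
time_s: 7.5
eef_pos: [0.4381, -0.2002, 0.0587]
eef_rot: [-0.0, 0.992, -0.127, 0.001]
wrist_force: [-0.6, 0.7, -2.5]
opening: 0.204
grasp_force: 58.8
```

>>> {"op": "apply_moves", "data": {"moves": [{"jaw": 0, "offset": [-4.6, -25.5, 0], "rot": [0, 0, -2.4]}, {"jaw": 0, "offset": [-3.5, -25.7, 0], "rot": [0, 0, -2.4]}, {"jaw": 0, "offset": [-2.4, -25.8, 0], "rot": [0, 0, -2.4]}, {"jaw": 0, "offset": [-1.3, -25.9, 0], "rot": [0, 0, -2.4]}, {"jaw": 0, "offset": [-0.2, -25.9, 0], "rot": [0, 0, -2.4]}]}}

```text
time_s: 8.12
eef_pos: [0.4484, -0.071, 0.0586]
eef_rot: [0.0, 1.0, -0.023, 0.001]
wrist_force: [-0.3, 0.4, -2.8]
opening: 0.204
grasp_force: 58.7
```

```bash
python3 - <<'E'
from h import *
p,d,W,r,t=cloud("wrist");cv2.imwrite("pics/w3.png",p[...,::-1])
g=grip();print(g)
q=(W[...,:2]-O)*1000;sx=q@EX-g[0];sy=q@EY-g[1];z=W[...,2]*1000-g[2]
m=(z>1)&(z<20)&(sx>40)&(sx<165)&(abs(sy-10)<40)
for a in range(40,165,10):
    k=m&(sx>a)&(sx<=a+10)&(z>3)
    if k.sum():print(a,k.sum(),"y",np.percentile(sy[k],[3,50,97]).round(1),"ztop",np.percentile(z[k],[50,90]).round(1))
print("far",np.percentile(sx[m],[99,100]).round(1))
plan([(tcp(-178,-107,10),down(YAW),3)])
E
```

```text
[-1.7900e+02 -1.0297e+02  4.3770e+01 -8.0000e-02]
40 778 y [-9.9 -3.2  3.4] ztop [8.8 9.5]
50 826 y [-9.9 -3.4  3. ] ztop [8.8 9.5]
60 865 y [-9.8 -3.3  3.2] ztop [8.8 9.6]
70 910 y [-9.7 -3.3  3.1] ztop [8.8 9.6]
80 989 y [-10.   -3.7   3. ] ztop [8.8 9.7]
90 1041 y [-9.9 -3.4  3.2] ztop [8.7 9.6]
100 811 y [-9.8 -3.4  3. ] ztop [8.7 9.6]
far [106.9 107.6]
1 [0.3, 1.4, 11.3] [-0.0, -0.0, -0.0] 
2 [0.3, 1.4, 11.3] [-0.0, -0.0, -0.0] 
3 [0.3, 1.3, 11.3] [-0.0, -0.0, -0.0]
```

View pics/w3.png

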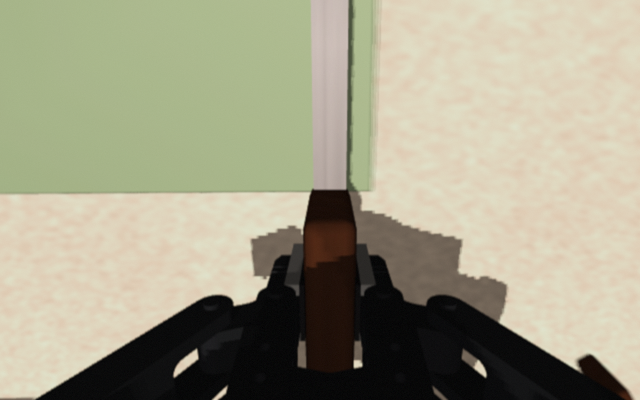

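The picture shows the blade running straight ahead, level, over the plate's right edge (columns 312–350). Descend and re-measure at rest.

>>> {"op": "apply_moves", "data": {"moves": [{"jaw": 0, "offset": [0.3, 1.4, 11.3], "rot": [0, 0, 0]}, {"jaw": 0, "offset": [0.3, 1.4, 11.3], "rot": [0, 0, 0]}, {"jaw": 0, "offset": [0.3, 1.3, 11.3], "rot": [0, 0, 0]}, {"jaw": 0, "offset": [0, 0, 0], "rot": [0, 0, 0]}, {"jaw": 0, "offset": [0, 0, 0], "rot": [0, 0, 0]}]}}

```text
time_s: 8.8
eef_pos: [0.4497, -0.0766, 0.025]
eef_rot: [0.0, 1.0, -0.024, 0.001]
wrist_force: [-0.3, -0.8, -2.3]
opening: 0.202
grasp_force: 58.9
```

```bash
cat > m.py <<'E'
from h import *
g=grip();print(g,ctrl.get_obs()["wrist_force"].round(2))
for c in ("wrist","top"):
    p,d,W,r,t=cloud(c)
    q=(W[...,:2]-O)*1000;sx=q@EX-g[0];sy=q@EY-g[1];Z=W[...,2]*1000;z=Z-g[2]
    m=(z>5)&(z<16)&(sx>45)&(sx<175)&(abs(sy-10)<35)&(q@EX<-3)
    for a in (45,70,90,110,130,142):
        k=m&(sx>a)&(sx<=a+10)
        if k.sum()>3:print(c,a,k.sum(),"y",np.percentile(sy[k],[3,50,97]).round(1),"ztop",np.percentile(z[k],[50,90]).round(1))
    if m.any():print("far",sx[m].max().round(1))
E
python3 m.py; python3 -c "
from h import *
plan([(tcp(-178,-107,10),down(YAW),1),(tcp(-67,-107,10),down(YAW),9)])"
```

```text
[-176.82 -111.04   10.48   -0.33] [-0.31 -0.77 -2.33]
wrist 45 812 y [-7.4 -0.7  5.6] ztop [8.6 9.3]
wrist 70 917 y [-7.6 -0.9  5.6] ztop [8.6 9.4]
wrist 90 1045 y [-7.5 -1.   5.6] ztop [8.5 9.4]
far 107.0
top 110 21 y [-6.2 -0.8  7.2] ztop [ 9.1 10.6]
top 130 25 y [-5.4  2.5 24.6] ztop [10.  11.2]
top 142 38 y [-5.   6.9 26.8] ztop [10.7 13.6]
far 150.9
1 [-1.5, -4.0, 0.9] [0.1, -0.2, -0.3] 
2 [12.3, 0.0, -0.0] [-0.0, 0.0, 0.0] 
3 [12.3, -0.0, -0.0] [-0.0, 0.0, 0.0] 
4 [12.3, 0.0, -0.0] [-0.0, 0.0, 0.0] 
5 [12.3, 0.0, -0.0] [-0.0, 0.0, 0.0] --
6 [12.3, -0.0, -0.0] [-0.0, 0.0, -0.0] 
7 [12.3, 0.0, -0.0] [-0.0, 0.0, 0.0] 
8 [12.3, 0.0, -0.0] [-0.0, 0.0, 0.0] 
9 [12.3, -0.0, -0.0] [-0.0, 0.0, 0.0] 
10 [12.3, 0.0, -0.0] [-0.0, 0.0, 0.0] --
```

>>> {"op": "apply_moves", "data": {"moves": [{"jaw": 0, "offset": [0, -4, 0.5], "rot": [0, 0, -0.3]}, {"jaw": 0, "offset": [8, 0, 0], "rot": [0, 0, 0]}, {"jaw": 0, "offset": [10, 0, 0], "rot": [0, 0, 0]}, {"jaw": 0, "offset": [12, 0, 0], "rot": [0, 0, 0]}, {"jaw": 0, "offset": [10, 0, 0], "rot": [0, 0, 0]}]}}

```text
time_s: 9.52
eef_pos: [0.4911, -0.0741, 0.0248]
eef_rot: [0.001, 1.0, -0.021, 0.002]
wrist_force: [0.4, 0.1, -1.5]
opening: 0.204
grasp_force: 58.9
```

```bash
python3 m.py
```

```text
[-1.3558e+02 -1.0683e+02  1.0290e+01  1.0000e-02] [ 0.41  0.05 -1.52]
wrist 45 807 y [-7.2 -0.8  5.9] ztop [8.6 9.4]
wrist 70 917 y [-7.1 -0.4  6. ] ztop [8.6 9.4]
wrist 90 1050 y [-6.9 -0.4  6.1] ztop [8.5 9.4]
far 107.0
top 130 4 y [-5.4 -1.7  2.1] ztop [ 8.5 11.2]
far 131.9
```

>>> {"op": "apply_moves", "data": {"moves": [{"jaw": 0, "offset": [9, 0, 0], "rot": [0, 0, 0]}, {"jaw": 0, "offset": [10, 0, 0], "rot": [0, 0, 0]}, {"jaw": 0, "offset": [9, 0, 0], "rot": [0, 0, 0]}, {"jaw": 0, "offset": [6, 0, 0], "rot": [0, 0, 0]}, {"jaw": 0, "offset": [4, 0, 0], "rot": [0, 0, 0]}]}}

```text
time_s: 10.25
eef_pos: [0.5282, -0.0755, 0.0248]
eef_rot: [0.0, 1.0, -0.021, 0.001]
wrist_force: [0.0, 0.1, -1.9]
opening: 0.202
grasp_force: 58.9
```

>>> {"op": "apply_moves", "data": {"moves": [{"jaw": 0, "offset": [8, 0, 0], "rot": [0, 0, 0]}, {"jaw": 0, "offset": [8, 0, 0], "rot": [0, 0, 0]}, {"jaw": 0, "offset": [6, 0, 0], "rot": [0, 0, 0]}, {"jaw": 0, "offset": [4, 0, 0], "rot": [0, 0, 0]}, {"jaw": 0, "offset": [3, 0, 0], "rot": [0, 0, 0]}]}}

```text
time_s: 10.88
eef_pos: [0.5569, -0.0767, 0.0248]
eef_rot: [0.0, 1.0, -0.021, 0.001]
wrist_force: [-0.1, -0.2, -2.0]
opening: 0.203
grasp_force: 58.9
```

```bash
python3 m.py|head -3
```

```text
[-6.9650e+01 -1.0668e+02  1.0350e+01  1.0000e-02] [-0.13 -0.19 -2.03]
wrist 45 808 y [-7.2 -0.4  5.9] ztop [8.5 9.3]
far 66.5
```

>>> {"op": "apply_moves", "data": {"moves": [{"jaw": 0, "offset": [0, -6, 0], "rot": [0, 0, 0]}, {"jaw": 0, "offset": [0, -9, 0], "rot": [0, 0, 0]}, {"jaw": 0, "offset": [0, -9, 0], "rot": [0, 0, 0]}, {"jaw": 0, "offset": [0, -8, 0], "rot": [0, 0, 0]}, {"jaw": 0, "offset": [0, -4, 0], "rot": [0, 0, 0]}]}}

```text
time_s: 11.6
eef_pos: [0.5582, -0.04, 0.0249]
eef_rot: [0.0, 1.0, -0.021, 0.001]
wrist_force: [0.6, -0.5, -2.1]
opening: 0.202
grasp_force: 58.9
```

>>> {"op": "apply_moves", "data": {"moves": [{"jaw": 0, "offset": [0, -8, 0], "rot": [0, 0, 0]}, {"jaw": 0, "offset": [0, -8, 0], "rot": [0, 0, 0]}, {"jaw": 0, "offset": [0, -7, 0], "rot": [0, 0, 0]}, {"jaw": 0, "offset": [0, -5, 0], "rot": [0, 0, 0]}, {"jaw": 0, "offset": [0, 0, 0], "rot": [0, 0, 0]}]}}

```text
time_s: 12.22
eef_pos: [0.5594, -0.0124, 0.0248]
eef_rot: [0.0, 1.0, -0.021, 0.001]
wrist_force: [0.3, -0.1, -2.3]
opening: 0.202
grasp_force: 58.9
```

```bash
python3 -c "
from h import *
print(grip())
for i in range(4):
    ctrl.camera('top');print(ctrl.get_obs()['wrist_force'].round(2))"
```

```text
[-6.984e+01 -4.234e+01  1.035e+01  4.000e-02]
[-0.46  0.59 -2.12]
[ 0.04 -0.25 -1.43]
[ 1.25 -0.09 -1.96]
[-0.25 -0.33 -1.46]
```

>>> {"op": "apply_moves", "data": {"moves": [{"jaw": 0, "offset": [0, -4, 0], "rot": [0, 0, 0]}, {"jaw": 0, "offset": [0, -4, 0], "rot": [0, 0, 0]}, {"jaw": 0, "offset": [0, -3, 0], "rot": [0, 0, 0]}, {"jaw": 0, "offset": [0, -2, 0], "rot": [0, 0, 0]}, {"jaw": 0, "offset": [0, -1, 0], "rot": [0, 0, 0]}]}}

```text
time_s: 13.05
eef_pos: [0.5601, 0.0014, 0.0249]
eef_rot: [0.0, 1.0, -0.021, 0.001]
wrist_force: [0.3, -0.8, -2.0]
opening: 0.205
grasp_force: 58.9
```

```bash
cat > f.py <<'E'
from h import *
f=[]
for i in range(6):
    ctrl.camera('top');o=ctrl.get_obs();f.append(np.r_[o['wrist_force'],o['torque']])
print(grip(),np.mean(f,0).round(2),np.std(f,0).round(2)[:3])
E
python3 f.py
```

```text
[-69.78 -28.8   10.36   0.  ] [-0.02 -0.15 -1.91 -0.01  0.02  0.04] [0.71 0.64 0.35]
```

>>> {"op": "apply_moves", "data": {"moves": [{"jaw": 0, "offset": [0, -1, 0], "rot": [0, 0, 0]}, {"jaw": 0, "offset": [0, -1, 0], "rot": [0, 0, 0]}, {"jaw": 0, "offset": [0, -1, 0], "rot": [0, 0, 0]}, {"jaw": 0, "offset": [0, -1, 0], "rot": [0, 0, 0]}, {"jaw": 0, "offset": [0, -0.5, 0], "rot": [0, 0, 0]}]}}

```text
time_s: 13.98
eef_pos: [0.5603, 0.0058, 0.0249]
eef_rot: [0.0, 1.0, -0.021, 0.001]
wrist_force: [-0.3, -0.4, -1.3]
opening: 0.203
grasp_force: 58.9
```

```bash
python3 f.py
```

```text
[-69.78 -24.25  10.36   0.  ] [ 0.43  0.14 -2.07  0.01  0.05  0.  ] [0.48 0.38 0.4 ]
```

>>> {"op": "apply_moves", "data": {"moves": [{"jaw": 0, "offset": [0, -1, 0], "rot": [0, 0, 0]}, {"jaw": 0, "offset": [0, -1, 0], "rot": [0, 0, 0]}, {"jaw": 0, "offset": [0, -1, 0], "rot": [0, 0, 0]}, {"jaw": 0, "offset": [0, 0, 0], "rot": [0, 0, 0]}, {"jaw": 0, "offset": [0, 0, 0], "rot": [0, 0, 0]}]}}

```text
time_s: 14.9
eef_pos: [0.5603, 0.0087, 0.0248]
eef_rot: [0.0, 1.0, -0.021, 0.001]
wrist_force: [-0.2, 0.2, -1.0]
opening: 0.205
grasp_force: 58.9
```

```bash
python3 f.py
```

```text
[-69.77 -21.24  10.36   0.  ] [ 0.07 -0.01 -1.67 -0.01  0.    0.02] [0.62 0.37 0.38]
```

>>> {"op": "apply_moves", "data": {"moves": [{"jaw": 0, "offset": [0, -1, 0], "rot": [0, 0, 0]}, {"jaw": 0, "offset": [0, -1, 0], "rot": [0, 0, 0]}, {"jaw": 0, "offset": [0, 0, 0], "rot": [0, 0, 0]}, {"jaw": 0, "offset": [0, 0, 0], "rot": [0, 0, 0]}, {"jaw": 0, "offset": [0, 0, 0], "rot": [0, 0, 0]}]}}

```text
time_s: 15.82
eef_pos: [0.5605, 0.0107, 0.0249]
eef_rot: [0.0, 1.0, -0.021, 0.001]
wrist_force: [-0.1, -0.9, -1.1]
opening: 0.201
grasp_force: 58.9
```

```bash
python3 f.py
```

```text
[-69.76 -19.24  10.36   0.  ] [-0.04 -0.39 -2.49 -0.05  0.04 -0.03] [0.39 0.67 0.62]
```

>>> {"op": "apply_moves", "data": {"moves": [{"jaw": 0, "offset": [0, -1, 0], "rot": [0, 0, 0]}, {"jaw": 0, "offset": [0, -0.5, 0], "rot": [0, 0, 0]}, {"jaw": 0, "offset": [0, 0, 0], "rot": [0, 0, 0]}, {"jaw": 0, "offset": [0, 0, 0], "rot": [0, 0, 0]}, {"jaw": 0, "offset": [0, 0, 0], "rot": [0, 0, 0]}]}}

```text
time_s: 16.75
eef_pos: [0.5605, 0.0121, 0.0248]
eef_rot: [0.0, 1.0, -0.021, 0.001]
wrist_force: [0.0, -2.2, -1.4]
opening: 0.202
grasp_force: 58.9
```

```bash
python3 f.py
```

```text
[-69.78 -17.75  10.35   0.  ] [-0.29 -2.   -2.01 -0.31  0.05 -0.16] [0.54 0.41 0.29]
```

2.0 N against the partition at the predicted place. Straight pull now.

>>> {"op": "apply_moves", "data": {"moves": [{"jaw": 0, "offset": [-3, 0, 0], "rot": [0, 0, 0]}, {"jaw": 0, "offset": [-5, 0, 0], "rot": [0, 0, 0]}, {"jaw": 0, "offset": [-6, 0, 0], "rot": [0, 0, 0]}, {"jaw": 0, "offset": [-6, 0, 0], "rot": [0, 0, 0]}, {"jaw": 0, "offset": [-5, 0, 0], "rot": [0, 0, 0]}]}}

```text
time_s: 17.68
eef_pos: [0.5351, 0.0133, 0.0248]
eef_rot: [0.0, 1.0, -0.021, 0.001]
wrist_force: [0.4, -1.5, -1.4]
opening: 0.205
grasp_force: 58.9
```

>>> {"op": "apply_moves", "data": {"moves": [{"jaw": 0, "offset": [-5, 0, 0], "rot": [0, 0, 0]}, {"jaw": 0, "offset": [-5, 0, 0], "rot": [0, 0, 0]}, {"jaw": 0, "offset": [-5, 0, 0], "rot": [0, 0, 0]}, {"jaw": 0, "offset": [-5, 0, 0], "rot": [0, 0, 0]}, {"jaw": 0, "offset": [-5, 0, 0], "rot": [0, 0, 0]}]}}

```text
time_s: 18.3
eef_pos: [0.5102, 0.0143, 0.0247]
eef_rot: [0.0, 1.0, -0.021, 0.001]
wrist_force: [0.2, 0.1, -2.2]
opening: 0.201
grasp_force: 58.9
```

>>> {"op": "apply_moves", "data": {"moves": [{"jaw": 0, "offset": [-6, 0, 0], "rot": [0, 0, 0]}, {"jaw": 0, "offset": [-6, 0, 0], "rot": [0, 0, 0]}, {"jaw": 0, "offset": [-6, 0, 0], "rot": [0, 0, 0]}, {"jaw": 0, "offset": [-6, 0, 0], "rot": [0, 0, 0]}, {"jaw": 0, "offset": [-5, 0, 0], "rot": [0, 0, 0]}]}}

```text
time_s: 18.92
eef_pos: [0.4812, 0.0155, 0.0247]
eef_rot: [0.0, 1.0, -0.021, 0.001]
wrist_force: [1.1, 0.0, -1.8]
opening: 0.196
grasp_force: 58.9
```

>>> {"op": "apply_moves", "data": {"moves": [{"jaw": 0, "offset": [-6, 0, 0], "rot": [0, 0, 0]}, {"jaw": 0, "offset": [-6, 0, 0], "rot": [0, 0, 0]}, {"jaw": 0, "offset": [-6, 0, 0], "rot": [0, 0, 0]}, {"jaw": 0, "offset": [-6, 0, 0], "rot": [0, 0, 0]}, {"jaw": 0, "offset": [-5, 0, 0], "rot": [0, 0, 0]}]}}

```text
time_s: 19.55
eef_pos: [0.4522, 0.0167, 0.0246]
eef_rot: [0.0, 1.0, -0.021, 0.001]
wrist_force: [0.9, -0.1, -1.6]
opening: 0.203
grasp_force: 58.9
```

```bash
cat > n.py <<'E'
from h import *
import sys
print(grip(),ctrl.get_obs()["wrist_force"].round(1))
p,d,W,r,t=cloud("top");k=(.0195-t[2])/r[...,2];G=t+r*k[...,None];q=(G[...,:2]-O)*1000;sx=q@EX;sy=q@EY
h=cv2.cvtColor(p,cv2.COLOR_RGB2HSV)
m=(sx>-155)&(sx<0)&(abs(sy)<125)&(h[...,0]<28)&(h[...,1]>90)
n,l,s,c=cv2.connectedComponentsWithStats(m.astype(np.uint8))
for i in range(1,n):
    if s[i,4]>8:print("blob",s[i],sx[l==i].mean().round(1),sy[l==i].mean().round(1))
a=cv2.resize(p[140:260,220:350,::-1],(780,600)[::1] and (650,600),interpolation=cv2.INTER_CUBIC);cv2.imwrite(f"pics/{sys.argv[1]}.png",a)
E
python3 n.py n1
```

```text
[-1.7818e+02 -1.7720e+01  1.0060e+01  1.0000e-02] [ 0.9 -0.1 -1.6]
blob [281 175   9  10  69] -53.9 2.3
```

View pics/n1.png

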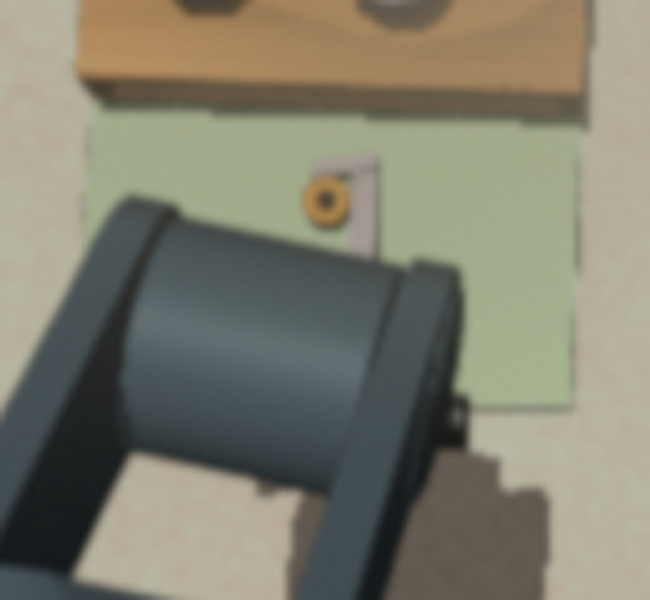

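The nut lies clear on the plate (crop (326,200), shelf ≈(−54,+2)) in the hook. Disengage forward and right, lift, carry to the right of the plate.

>>> {"op": "apply_moves", "data": {"moves": [{"jaw": 0, "offset": [4, 0, 0], "rot": [0, 0, 0]}, {"jaw": 0, "offset": [2, 5, 0], "rot": [0, 0, 0]}, {"jaw": 0, "offset": [0, 3, 0], "rot": [0, 0, 0]}, {"jaw": 0, "offset": [0, 0, -12], "rot": [0, 0, 0]}, {"jaw": 0, "offset": [0, 0, -18], "rot": [0, 0, 0]}]}}

```text
time_s: 20.23
eef_pos: [0.4577, 0.0085, 0.055]
eef_rot: [0.0, 1.0, -0.021, 0.001]
wrist_force: [-0.1, 0.4, -1.9]
opening: 0.202
grasp_force: 59.0
```

>>> {"op": "apply_moves", "data": {"moves": [{"jaw": 0, "offset": [0, 10, -5], "rot": [0, 0, 0]}, {"jaw": 0, "offset": [0, 25, 0], "rot": [0, 0, 0]}, {"jaw": 0, "offset": [0, 35, 0], "rot": [0, 0, 0]}, {"jaw": 0, "offset": [0, 35, 0], "rot": [0, 0, 0]}, {"jaw": 0, "offset": [0, 35, 0], "rot": [0, 0, 0]}]}}

```text
time_s: 20.85
eef_pos: [0.452, -0.133, 0.0598]
eef_rot: [0.001, 1.0, -0.021, 0.001]
wrist_force: [0.9, 0.7, -2.1]
opening: 0.203
grasp_force: 59.0
```

>>> {"op": "apply_moves", "data": {"moves": [{"jaw": 0, "offset": [0, 20, 0], "rot": [0, 0, 0]}, {"jaw": 0, "offset": [0, 6, 10], "rot": [0, 0, 0]}, {"jaw": 0, "offset": [0, 0, 15], "rot": [0, 0, 0]}, {"jaw": 0, "offset": [0, 0, 10], "rot": [0, 0, 0]}, {"jaw": 0, "offset": [0, 0, 0], "rot": [0, 0, 0]}]}}

```text
time_s: 21.48
eef_pos: [0.4502, -0.156, 0.0232]
eef_rot: [-0.001, 1.0, -0.02, 0.0]
wrist_force: [-0.4, 0.2, -2.3]
opening: 0.203
grasp_force: 59.0
```

```bash
python3 -c "
from h import *
print(grip(),pose()[0])"
```

```text
[-1.7293e+02 -1.9032e+02  8.6700e+00  6.0000e-02] [ 0.45024717 -0.15595063  0.02317479]
```

>>> {"op": "apply_moves", "data": {"moves": [{"jaw": 0, "offset": [0, 0, 3], "rot": [0, 0, 0]}, {"jaw": 0, "offset": [0, 0, 3], "rot": [0, 0, 0]}, {"jaw": 0, "offset": [0, 0, 1], "rot": [0, 0, 0]}, {"jaw": 0, "offset": [0, 0, 0], "rot": [0, 0, 0]}, {"jaw": 0, "offset": [0, 0, 0], "rot": [0, 0, 0]}]}}

```text
time_s: 22.1
eef_pos: [0.4515, -0.1575, 0.0178]
eef_rot: [0.001, 1.0, -0.021, 0.002]
wrist_force: [1.1, 0.0, -1.8]
opening: 0.201
grasp_force: 59.0
```

```bash
python3 f.py
```

```text
[-171.73 -191.79    3.23    0.  ] [-0.11 -0.45 -1.94 -0.02  0.03  0.01] [0.34 0.54 0.39]
```

>>> {"op": "apply_moves", "data": {"moves": [{"jaw": 0, "offset": [0, 0, 1], "rot": [0, 0, 0]}, {"jaw": 0, "offset": [0, 0, 1], "rot": [0, 0, 0]}, {"jaw": 0, "offset": [0, 0, 0.7], "rot": [0, 0, 0]}, {"jaw": 0, "offset": [0, 0, 0], "rot": [0, 0, 0]}, {"jaw": 0, "offset": [0, 0, 0], "rot": [0, 0, 0]}]}}

```text
time_s: 23.02
eef_pos: [0.4514, -0.1574, 0.015]
eef_rot: [0.0, 1.0, -0.021, 0.001]
wrist_force: [-0.0, 0.3, -1.9]
opening: 0.202
grasp_force: 59.0
```

```bash
python3 f.py
```

```text
[-1.7175e+02 -1.9175e+02  5.2000e-01  1.0000e-02] [ 0.27  0.3  -1.8   0.01  0.04 -0.02] [0.38 0.52 0.29]
```

>>> {"op": "apply_moves", "data": {"moves": [{"jaw": 0, "offset": [0, 0, 0.6], "rot": [0, 0, 0]}, {"jaw": 0, "offset": [0, 0, 0], "rot": [0, 0, 0]}, {"jaw": 0.5, "offset": [0, 0, 0], "rot": [0, 0, 0]}, {"jaw": 0.5, "offset": [0, 0, 0], "rot": [0, 0, 0]}, {"jaw": 0.5, "offset": [0, 0, 0], "rot": [0, 0, 0]}]}}

```text
time_s: 23.95
eef_pos: [0.4515, -0.1575, 0.0145]
eef_rot: [0.0, 1.0, -0.021, 0.002]
wrist_force: [0.4, 0.5, -0.4]
opening: 0.501
grasp_force: 0.0
```

>>> {"op": "apply_moves", "data": {"moves": [{"jaw": 0.5, "offset": [0, 0, 0], "rot": [0, 0, 0]}, {"jaw": 0.5, "offset": [0, 0, -10], "rot": [0, 0, 0]}, {"jaw": 0.5, "offset": [0, 0, -25], "rot": [0, 0, 0]}, {"jaw": 0.5, "offset": [0, 0, -40], "rot": [0, 0, 0]}, {"jaw": 0.5, "offset": [0, 0, -50], "rot": [0, 0, 0]}]}}

```text
time_s: 24.58
eef_pos: [0.4503, -0.1569, 0.1405]
eef_rot: [0.0, 1.0, -0.021, 0.001]
wrist_force: [0.8, -0.1, -0.2]
opening: 0.5
grasp_force: 0.0
```

>>> {"op": "apply_moves", "data": {"moves": [{"jaw": 0.5, "offset": [-20, 20, -10], "rot": [0, 0, 0]}, {"jaw": 0.5, "offset": [-30, 40, 0], "rot": [0, 0, 0]}, {"jaw": 0.5, "offset": [-30, 40, 0], "rot": [0, 0, 0]}, {"jaw": 0.5, "offset": [-20, 30, 0], "rot": [0, 0, 0]}, {"jaw": 0.5, "offset": [0, 0, 0], "rot": [0, 0, 0]}]}}

```text
time_s: 25.2
eef_pos: [0.3446, -0.2849, 0.1501]
eef_rot: [0.001, 1.0, -0.023, 0.002]
wrist_force: [1.1, 0.6, 0.1]
opening: 0.501
grasp_force: 0.0
```

```bash
python3 n.py n2; python3 - <<'E'
from h import *
p,d,W,r,t=cloud("top");cv2.imwrite("pics/top2.png",p[...,::-1])
q=(W[...,:2]-O)*1000;sx=q@EX;sy=q@EY;z=W[...,2]*1000
m=(sx>-230)&(sx<0)&(sy>-235)&(sy<-140)&(z>38)&(z<60);print("grip",m.sum(),rect(np.c_[sx[m],sy[m]]/1000),np.median(z[m]))
E
```

```text
[-2.7306e+02 -3.2356e+02  1.3555e+02 -2.1000e-01] [1.1 0.6 0.1]
blob [281 176   9  10  65] -55.2 2.0
grip 204 (array([-172.7, -190.4]), array([68.2, 17.6]), 0.21) 49.02524697562177
```

View pics/top2.png

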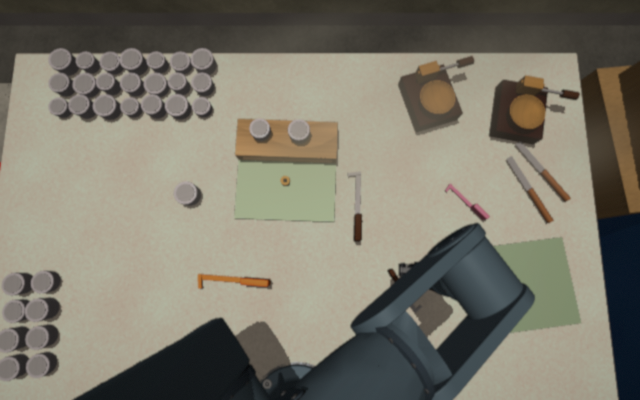

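The nut is on the plate at (285,181), the probe lies flat beside it at (357,205) clear of plate and shelf, and the tins are unmoved. The arm is clear of everything.

```bash
python3 -c "
from bench import ctrl
print(ctrl.hand_in())"
```

```text
the job is handed in; nothing more can be done
None
```

The job is done and handed in: the nut lies on the green plate, the probe lies flat on the bench to the plate's right touching neither plate nor shelf, and the tins are where they were; I found the nut by looking in with the wrist camera before feeling for it (about 2 N), and one unexplained reading of about 71 N came up mid-move before I took the probe, with nothing seen moved.

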